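# Index the holder carousel and set the tying dial

## Task

Make the flower-tying station ready for the next bunches. Turn the dial on the white tying unit back anticlockwise to its end stop and then forward clockwise exactly three clicks, and push the holder carousel, which was left between two stops, anticlockwise (seen from above) until it drops into the very next stop, leaving it settled there. Do not shift the other things on the bench.

Things in the scene. Friction and masses are not known exactly. Their poses are not given: they have to be found in the camera images.
- plate_centre (a point): centre of the carousel's 280 mm aluminium plate on its upper face (65 mm above the bench), on the vertical turning axis; z up. Six identical open steel tube holders, 42 mm outside diameter, rims 130 mm above the bench, are fixed on it, axes 110 mm from the centre, 60 degrees apart; x points at one of them. Hub in the middle: 44 mm across, 24 mm tall
- carousel (a joint): plate rotation, rad, growing anticlockwise seen from above; no limits; starts at 0 to 0.2, between stops, drag about 1 N at a holder. Stops are notches 60 degrees apart, hidden: their angle can only be felt; the next lies somewhere from 0.35 to 0.75. Within 3 degrees of a stop it snaps in; held there until 12 to 20 N at a holder pushes it out
- stop_ball (a joint): travel in m of the sprung ball under the plate that makes the stops (hidden): about 0 when it has dropped into a notch, about 0.0037 when it rides on the flat between notches
- dial_grip (a point): middle of the bar grip of the black dial on the white tying unit, on its vertical axis, at the height to grip, 92 mm above the bench. Bar: 46 mm long along x, 14 mm thick along y, 68 to 104 mm above the bench, over a round skirt 48 mm across. The unit's 110 x 110 mm deck is 60 mm high; an 85 mm tall housing begins 60 mm from the axis on the side away from the robot
- dial (a joint): dial rotation in rad, growing clockwise seen from above: 0 at its end stop (fully anticlockwise), a click every 0.5 rad, so the third click from the stop is 1.5; range 0 to 2.5. It needs about 0.1 N m to leave a click. It starts between 0.5 and 1.5. A white line on the bar points at one of six tick marks, the first being the end stop
- bud_vase: white ceramic bud vase, round, 62 mm widest, 115 mm tall; origin at the centre of its underside; a bystander
- pin_jar: small glass jar with a steel cap, 60 mm across, 75 mm tall; origin at the centre of its underside; a bystander
- tape_roll: cardboard tape roll lying flat, 90 mm across, 24 mm tall; origin at the centre of its underside; a bystander
- bench_brush: wooden bench brush lying bristles down, about 230 mm long, 52 mm tall; origin at the bench level under its middle; a bystander
- clip_tray: grey plastic clip tray 100 x 75 x 30 mm; origin at the centre of its underside; a bystander
- shears: pruning shears lying flat, about 170 mm long, 18 mm tall; origin at the bench level under its middle; a bystander
- tin_cup: steel cup, 68 mm across, 85 mm tall; origin at the centre of its underside; a bystander
Not all that is in view belongs to the job. Of the things that look like the part that bears dial_grip, the smaller one is meant.

How it is judged:
By the outcome, as a careful person would: the job done as asked, in the order asked, and still so for the second after the job is handed in, with the robot touching nothing.
It also fails if it takes over 72 s, if anything falls off the work surface, if the arm or the gripper's body presses on something with over 40 N, if the wrist force passes 120 N, or if a joint passes its speed limit or range.

## Robot

A 7-joint arm with a two-finger parallel gripper is mounted at the origin on the work surface. World frame = base frame: x ahead of the robot, y to its left, z up, the work surface at z = 0. Lengths are in m, angles in rad, forces in N, time in s.
With the tool pointing down it reaches from about 0.4 to 0.85 m from the base axis. Payload 10.4 kg.
Tool frame: the origin (TCP) lies on the centre line of the jaws, within the pads' length; the fingertips stand r.tip_extent ahead of it and the grasp point (between the pads) lies 3 mm ahead of it (r.tip_extent is the distance from the TCP to the fingertips, in m); z points along the fingers, y is the direction in which the jaws open and shut (so a half turn about z gives the same grasp; the last joint's range is limited). The gripper opens to 87 mm and grips with 3 to 60 N. Pads are 19 mm wide; open, the fingers measure 117 mm over their backs; the gripper's body (75 mm by 190 mm) begins 51 mm behind the grasp point.
Start: joints at [1.142, 0.332, -0.065, 1.46, 0.022, 1.35, -0.088], TCP at [0.247, -0.574, 0.245] pointing down, gripper open.
Joint ranges: [-2.6, 2.6], [-0.5, 2.12], [-1.47, 1.34], [0.16, 2.42], [-1.27, 4.41], [0.06, 2.06], [-2.6, 2.6]. Speed limits (rad/s): [2.22, 2.22, 2.79, 2.79, 3.14, 3.14, 3.14].

## Interface

Orientations are given as a unit quaternion [x, y, z, w].
In Python, from bench import r gives the robot as it stands. The module is installed in compiled form; this text tells all that it offers.
- The arm moves only by the shell command python3 -m jog 'ROWS' [FORCE]. ROWS is JSON, a list of rows, each a list of 5 numbers: the shift along the tool's x, y, z in cm, then the turn about the tool's z in rad, then the closure, from 0 (fully open) to 1 (shut). A call has exactly 10 rows; each row shifts and turns the pose as measured when the row begins, along the tool's axes as they then stand; what a row does not reach is not made up. A row lasts 1/10 s, in which the tool goes at most 50 mm and 8.59 degrees, less where a joint would pass 70% of its speed; a pose out of reach is approached as far as the arm can. A call with a gripper value outside its range is refused whole. The fingers move at their own pace and stop on an object; FORCE is the grip in N (left out, the last holds). Time passes only in rows, so rows that do not move let the fingers close, or fill a call up. It gives the time, the measured TCP pose, the force and the opening at its end, in the units of the state.
- r.read_state(): the state, without advancing time (a new reading comes with each control period).
- r.camera(name): name is "scene" or "top"; returns a dict with "pixels" (420x560x3 uint8, red, green, blue), "fx", "fy", "cx", "cy" (pixels), "camera_from_world" (4x4, takes a point from world to camera coordinates). Camera axes: x right, y up, looking along -z (the intrinsics and any distortion apply to the point x, -y, -z); pixel columns grow to the right and rows downward; lengths in m; the calibration is good to about 2 mm. A picture is of the moment at which its call begins. There is no depth.
- r.close_job(): hands the job in, once; it reports no verdict.
The state is a dict: "time": time; "joint_positions": joint angles; "joint_vel": joint speeds; "joint_torque": joint torques, N m; "ee_pos": TCP position; "eef_rot": TCP orientation; "ft_force": force on the tool from outside, world axes, zero at the start; "torque": the same for the moment, N m; "width": finger opening in m.
Only numpy, scipy, OpenCV 4.12 (cv2) and the standard library are available. Lean on these libraries where they do the work, as an engineer would, in place of code of your own. Each camera call takes 0.05 s, during which the arm holds its last target. There are 200 camera calls.

## Working session

There is one attempt and no reset: what is moved stays moved. The work goes in short steps, Python scripts to look and compute and a shell command to move; the robot and the scene stay as the last step left them, time stands still between calls to the robot, and variables do not carry over. Pictures are saved under pics/ and viewed, about 8 in all and at most 12, crops included, and the job is handed in when it is done.

```bash
mkdir -p pics
cat > h.py <<'E'
import numpy as np, cv2
from bench import r
def snap(n,f=None):
    c=r.camera(n)
    if f: cv2.imwrite('pics/'+f,c['pixels'][:,:,::-1])
    return c
def ray(c,u,v):
    M=np.array(c['camera_from_world']);R=M[:3,:3];t=M[:3,3]
    d=np.array([(u-c['cx'])/c['fx'],-(v-c['cy'])/c['fy'],-1.])
    return -R.T@t, R.T@d
def at(c,u,v,z):
    o,d=ray(c,u,v); return o+d*(z-o[2])/d[2]
def px(c,p):
    M=np.array(c['camera_from_world']);q=M[:3,:3]@np.array(p)+M[:3,3]
    return c['cx']+c['fx']*q[0]/-q[2], c['cy']-c['fy']*q[1]/-q[2]
E
python3 - <<'E'
from h import *
a=snap('top','top.png');b=snap('scene','scene.png')
print({k:v for k,v in a.items() if k!='pixels'});print(b['camera_from_world'])
print(r.read_state(),r.tip_extent)
E
```

```text
{'fx': 469.52752714139865, 'fy': 469.52752714139865, 'cx': 278.23819276974444, 'cy': 207.3102575736595, 'camera_from_world': array([[-0.01104322, -0.99987578, -0.01124561,  0.02682902],
       [ 0.99705461, -0.01186426,  0.07577171, -0.49766842],
       [-0.07589572, -0.01037572,  0.99706178, -1.23705472],
       [ 0.        ,  0.        ,  0.        ,  1.        ]])}
[[-0.55849862  0.82941141 -0.01248986  0.25346479]
 [-0.7017743  -0.46441705  0.54021258  0.28633505]
 [ 0.44225797  0.31047304  0.8414359  -1.55859405]
 [ 0.          0.          0.          1.        ]]
{'time': 0.1, 'joint_positions': array([ 1.14236442,  0.33281271, -0.06468544,  1.46082291,  0.02163152,
        1.34989199, -0.0884752 ]), 'joint_vel': array([-1.24610119e-03, -2.36620772e-03, -8.59798469e-04, -3.07662723e-03,
       -5.33011522e-05,  2.63845122e-05, -7.13654843e-06]), 'joint_torque': array([ 2.24112031e-03, -6.24549150e+01,  2.54311605e-02, -3.90715742e+01,
       -6.13584928e-02,  3.66574118e-02,  7.84177860e-05]), 'ee_pos': array([ 0.24660246, -0.57396555,  0.24384737]), 'eef_rot': array([ 9.79479240e-01,  2.01544125e-01, -1.68431542e-04, -5.96067629e-04]), 'ft_force': array([0.1233661 , 0.86199283, 0.91258229]), 'torque': array([-0.02520356,  0.02437201,  0.02154536]), 'width': 0.08725782083623519} 0.022
```

View pics/top.png

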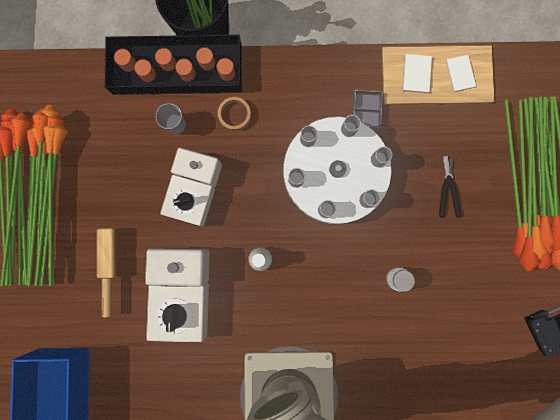

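View pics/scene.png

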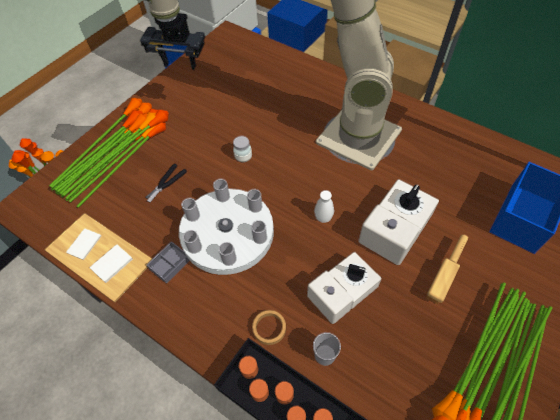

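The top view shows two white units: the large one with its dial at (175,316) and the small one with its dial at (185,201). The description calls for the smaller one, so I choose (185,201). In the scene view that dial is at (356,270). The carousel centre is near (338,169) in top and (226,225) in scene. I'll check with one close crop.

Run:
```python
from h import *
a=cv2.imread('pics/top.png');b=cv2.imread('pics/scene.png')
A=cv2.resize(a[140:235,150:230],None,fx=6,fy=6,interpolation=cv2.INTER_CUBIC)
B=cv2.resize(b[250:310,330:385],None,fx=6,fy=6,interpolation=cv2.INTER_CUBIC)
A=A[:570];o=np.zeros((570,810,3),np.uint8);o[:,:480]=A;o[:360,480:810]=B
cv2.imwrite('pics/c1.png',o)
c=snap('top');s=snap('scene')
for u,v,z in [(185,201,.104),(175,316,.104),(338,169,.089)]: print(at(c,u,v,z))
print('scene dial',at(s,356,270,.104),at(s,226,225,.089))
# plate contour
hsv=cv2.cvtColor(a,cv2.COLOR_BGR2HSV)
m=((hsv[:,:,1]<60)&(hsv[:,:,2]>150)).astype(np.uint8)*255
m[:, :275]=0;m[:,400:]=0;m[:110]=0;m[230:]=0
cs,_=cv2.findContours(m,0,1);k=max(cs,key=cv2.contourArea);h=cv2.convexHull(k)
e=cv2.fitEllipse(h);print(e,at(c,*e[0],.065), at(c,e[0][0]+e[1][0]/2,e[0][1],.065))
P=at(c,*e[0],.065)
for u,v in [(308,136),(350,125),(382,157),(371,200),(327,209),(297,177)]:
    q=at(c,u,v,.13)-P; print(u,v,q[:2],np.hypot(*q[:2]),np.degrees(np.arctan2(q[1],q[0]))%60)
```

```text
[0.51008363 0.25332883 0.104     ]
[0.22673305 0.27680474 0.104     ]
[ 0.58831322 -0.13235204  0.089     ]
scene dial [0.5210247  0.26643203 0.104     ] [ 0.59678166 -0.1207859   0.089     ]
((336.8367004394531, 169.44297790527344), (107.11494445800781, 107.81475830078125), 64.80317687988281) [ 0.59096376 -0.13217092  0.065     ] [ 0.58919118 -0.27046751  0.065     ]
308 136 [0.0739267  0.07682958] 0.1066205511686806 46.10312091453608
350 125 [ 0.10004211 -0.02713438] 0.10365663376684364 44.82478195158993
382 157 [ 0.01921634 -0.10365765] 0.10542378941652265 40.502419052002494
371 200 [-0.0863001  -0.07399495] 0.11367919829159466 40.61026520066861
327 209 [-0.10700528  0.03346255] 0.11211544527850138 42.63456077236884
297 177 [-0.0275716   0.10536356] 0.10891131045940079 44.664375015329924
```

View pics/c1.png

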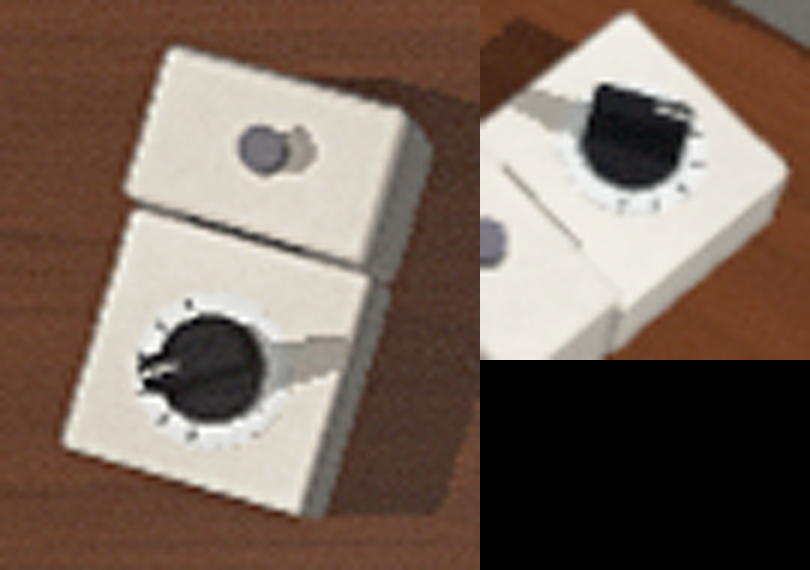

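The crop shows the small unit. Its dial skirt is centred at about (185,201.5) in top, the six tick marks are on the left, and the white line points at about the third or fourth tick. Next I fit circles through the ticks in both views.

Run:
```python
from h import *
from scipy.optimize import least_squares
c=snap('top');s=snap('scene')
def fit(P):
    P=np.array(P)[:,:2]; return least_squares(lambda q:np.hypot(*(P-q[:2]).T)-q[2],[*P.mean(0),.03]).x
T=[(190,302),(162,327),(143,358),(143,390),(163,418),(193,435)]
pt=[at(c,(x+.5)/6-.5+150,(y+.5)/6-.5+140,.06) for x,y in T]
f=fit(pt);print('top',f,[round(np.degrees(np.arctan2(p[1]-f[1],p[0]-f[0])),1) for p in pt])
S=[(697,132),(700,163),(685,188),(655,205),(622,205)]
ps=[at(s,(x-480+.5)/6-.5+330,(y+.5)/6-.5+250,.06) for x,y in S]
g=fit(ps);print('scene',g,[round(np.degrees(np.arctan2(p[1]-g[1],p[0]-g[0])),1) for p in ps])
# skirt centre (top), bar line
k=lambda x,y,z:at(c,(x+.5)/6-.5+150,(y+.5)/6-.5+140,z)
print('skirt',k(212,370,.068)); print('deck corners',[k(x,y,.06)[:2].round(4) for x,y in [(135,212),(370,270),(303,515),(65,445)]])
print('line', k(147,378,.104),k(172,368,.104))
# bar silhouette in scene: top face line ends
m=lambda x,y,z:at(s,(x-480+.5)/6-.5+330,(y+.5)/6-.5+250,z)
print('bar top ridge scene',m(600,88,.104),m(690,115,.104),'white',m(660,103,.104),m(690,112,.104))
# carousel in scene
b=cv2.imread('pics/scene.png');hsv=cv2.cvtColor(b,cv2.COLOR_BGR2HSV)
M=((hsv[:,:,1]<60)&(hsv[:,:,2]>140)).astype(np.uint8)*255
M[:,:175]=0;M[:,280:]=0;M[:185]=0;M[280:]=0
cs,_=cv2.findContours(M,0,1);h=cv2.convexHull(max(cs,key=cv2.contourArea))[:,0]
h=np.array([p for p in h if p[1]<235 and p[1]>200]);print(fit([at(s,*p,.065) for p in h]))
print('hub scene',at(s,226,225,.089))
```

```text
top [0.51395375 0.26311831 0.02985241] [np.float64(17.7), np.float64(49.2), np.float64(80.2), np.float64(106.6), np.float64(135.3), np.float64(164.8)]
scene [0.51114455 0.26448445 0.03073732] [np.float64(136.5), np.float64(107.0), np.float64(79.1), np.float64(47.4), np.float64(19.1)]
skirt [0.512753   0.26110415 0.068     ]
deck corners [array([0.5828, 0.2966]), array([0.5562, 0.1943]), array([0.4503, 0.2232]), array([0.4817, 0.3263])]
line [0.50643622 0.28068626 0.104     ] [0.51049701 0.27025815 0.104     ]
bar top ridge scene [0.51563148 0.24365658 0.104     ] [0.50504065 0.28380695 0.104     ] white [0.50724829 0.26976312 0.104     ] [0.50373422 0.28309774 0.104     ]
[ 0.59177899 -0.12952303  0.14009569]
hub scene [ 0.59678166 -0.1207859   0.089     ]
```

The dial axis is at about (0.5125, 0.2635). The ticks run from 165° (end stop) in 29° steps, and the line sits at about 107°, so the dial reads about 1.0. The plate centre is about (0.591, -0.131) in both views. I'll move over the dial now.

```bash
python3 -m jog '[[3.2,-3.7,0,0,0.5],[3.2,-3.7,0,0,0.5],[3.2,-3.7,0,0,0.5],[3.2,-3.7,0,0,0.5],[3.2,-3.7,0,0,0.5],[3.2,-3.7,0,0,0.5],[3.2,-3.7,0,0,0.5],[3.2,-3.7,0,0,0.5],[3.2,-3.7,0,0,0.5],[3.2,-3.7,0,0,0.5]]' 20
cat >> h.py <<'E'
def go(x,y,z,yaw=None):
    s=r.read_state();q=s['eef_rot']
    from scipy.spatial.transform import Rotation as Ro
    R=Ro.from_quat(q).as_matrix();p=np.array(s['ee_pos']);cy=np.degrees(np.arctan2(R[1,0],R[0,0]))
    print('t',round(s['time'],2),'p',p.round(4),'yaw',cy.round(1),'tilt',R[:2,2].round(3),'shift cm',(R.T@(np.array([x,y,z])-p)*100).round(2),
     'turn',None if yaw is None else round(-np.radians((yaw-cy+180)%360-180),3),'F',np.array(s['ft_force']).round(1),'M',np.array(s['torque']).round(2),'w',round(s['width'],4),'j',np.array(s['joint_positions']).round(2))
E
python3 -c "
from h import *
go(.5125,.2635,.245,107)"
```

```text
time: 1.3
ee_pos: [0.3951, -0.1015, 0.242]
eef_rot: [0.981, 0.196, -0.001, 0.002]
ft_force: [1.6, -0.5, -0.1]
width: 0.0438
t 1.3 p [ 0.3951 -0.1015  0.242 ] yaw 22.6 tilt [-0.001 -0.004] shift cm [ 24.86 -29.18  -0.45] turn -1.473 F [ 1.6 -0.5 -0.1] M [-0.05 -0.11 -0.02] w 0.0438 j [ 0.72 -0.14 -0.52  1.96 -0.07  1.3  -0.96]
```

```bash
python3 -m jog '[[3.1,-3.6,0,0,0.5],[3.1,-3.6,0,0,0.5],[3.1,-3.6,0,0,0.5],[3.1,-3.6,0,0,0.5],[3.1,-3.6,0,0,0.5],[3.1,-3.6,0,0,0.5],[3.1,-3.6,0,0,0.5],[3.1,-3.6,0,0,0.5],[0,0,0,-0.14,0.5],[0,0,0,-0.14,0.5]]'
python3 -m jog '[[0,0,0,-0.14,0.5],[0,0,0,-0.14,0.5],[0,0,0,-0.14,0.5],[0,0,0,-0.14,0.5],[0,0,0,-0.14,0.5],[0,0,0,-0.14,0.5],[0,0,0,-0.14,0.5],[0,0,0,-0.14,0.5],[0,0,0,0,0.5],[0,0,0,0,0.5]]'
python3 -c "
from h import *
go(.5125,.2635,.245,107)"
```

```text
time: 2.3
ee_pos: [0.5148, 0.2836, 0.2413]
eef_rot: [0.942, 0.335, 0.001, 0.002]
ft_force: [0.4, -0.4, -1.3]
width: 0.0437
time: 3.3
ee_pos: [0.5146, 0.2844, 0.2401]
eef_rot: [0.602, 0.799, -0.0, 0.001]
ft_force: [-1.2, -0.1, 1.1]
width: 0.0435
t 3.3 p [0.5146 0.2844 0.2401] yaw 106.0 tilt [ 0.002 -0.002] shift cm [-1.95 -0.77 -0.48] turn -0.017 F [-1.2 -0.1  1.1] M [ 0.   -0.15  0.  ] w 0.0435 j [ 0.29  0.5  -1.17  1.53  0.46  1.42 -0.63]
```

```bash
python3 -m jog '[[-1,-0.4,0,-0.02,0.5],[-1,-0.4,0,0,0.5],[0,0,2.5,0,0.5],[0,0,2.5,0,0.5],[0,0,2.5,0,0.5],[0,0,2,0,0.5],[0,0,0,0,0.5],[0,0,0,0,0.5],[0,0,0,0,0.5],[0,0,0,0,0.5]]'
python3 - <<'E'
from h import *
go(.5125,.2635,.095,107)
s=snap('scene');t=snap('top')
u,v=map(int,px(s,[.5125,.2635,.1]));print(u,v, px(t,[.5125,.2635,.1]))
o=np.hstack([cv2.resize(s['pixels'][v-45:v+35,u-40:u+40],(480,480),interpolation=2),cv2.resize(t['pixels'][160:240,145:195+10],(300,400)).copy()[:400] if 0 else np.zeros((480,1,3),np.uint8)])
cv2.imwrite('pics/c2.png',o[:,:,::-1])
E
```

```text
time: 4.3
ee_pos: [0.5148, 0.2595, 0.1458]
eef_rot: [0.606, 0.796, 0.001, 0.003]
ft_force: [0.1, -0.1, 0.7]
width: 0.0436
t 4.3 p [0.5148 0.2595 0.1458] yaw 105.5 tilt [ 0.007 -0.002] shift cm [ 0.46 -0.14  5.08] turn -0.027 F [ 0.1 -0.1  0.7] M [ 0.   -0.1  -0.04] w 0.0436 j [ 0.32  0.55 -1.12  1.68  0.53  1.25 -0.65]
356 267 (np.float64(181.29538295787103), np.float64(200.23217074068083))
```

View pics/c2.png

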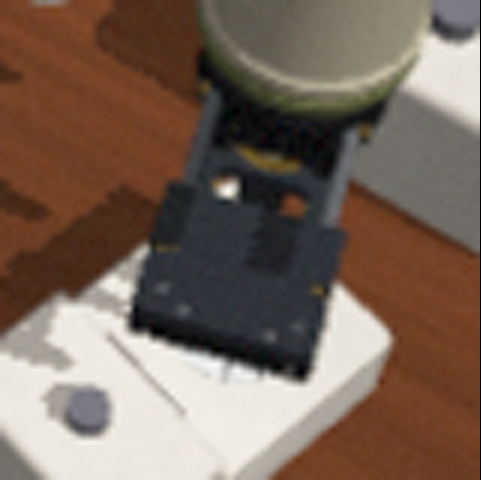

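The scene view shows the gripper centred over the small unit's deck and hiding the dial. I'll correct the small offset and go down.

```bash
python3 -m jog '[[0.4,-0.1,1,-0.02,0.5],[0,0,1,0,0.5],[0,0,1,0,0.5],[0,0,1,0,0.5],[0,0,0.8,0,0.5],[0,0,0,0,0.5],[0,0,0,0,0.5],[0,0,0,0,0.5],[0,0,0,0,0.5],[0,0,0,0,0.5]]' 20
python3 -c "
from h import *
go(.5125,.2635,.095,107)"
```

```text
time: 5.4
ee_pos: [0.5128, 0.2637, 0.0935]
eef_rot: [0.597, 0.802, 0.002, 0.003]
ft_force: [-0.4, 0.4, 0.5]
width: 0.0435
t 5.4 p [0.5128 0.2637 0.0935] yaw 106.7 tilt [ 0.007 -0.002] shift cm [-0.01 -0.03 -0.15] turn -0.005 F [-0.4  0.4  0.5] M [ 0.   -0.1  -0.01] w 0.0435 j [ 0.28  0.61 -1.08  1.72  0.59  1.17 -0.68]
```

```bash
python3 -m jog '[[0,0,-0.15,0,1],[0,0,0,0,1],[0,0,0,0,1],[0,0,0,0,1],[0,0,0,0,1],[0,0,0,0,1],[0,0,0,0,1],[0,0,0,0,1],[0,0,0,0,1],[0,0,0,0,1]]' 15
python3 -c "
from h import *
go(.5125,.2635,.095,107)"
```

```text
time: 6.4
ee_pos: [0.513, 0.2637, 0.0959]
eef_rot: [0.597, 0.802, 0.002, 0.004]
ft_force: [-0.3, 0.0, -0.2]
width: 0.0139
t 6.4 p [0.513  0.2637 0.0959] yaw 106.7 tilt [ 0.008 -0.001] shift cm [-0.   -0.06  0.09] turn -0.005 F [-0.3  0.  -0.2] M [-0.05  0.03 -0.06] w 0.0139 j [ 0.28  0.6  -1.08  1.72  0.58  1.17 -0.68]
```

The jaws hold the bar at 13.9 mm with no side load. I turn anticlockwise (negative tool z).

```bash
python3 -m jog '[[0,0,0,-0.1,1],[0,0,0,-0.1,1],[0,0,0,-0.1,1],[0,0,0,-0.1,1],[0,0,0,-0.1,1],[0,0,0,-0.1,1],[0,0,0,-0.1,1],[0,0,0,-0.1,1],[0,0,0,-0.1,1],[0,0,0,0,1]]' 15
python3 -c "
from h import *
go(.513,.2637,.095,165)"
```

```text
time: 7.4
ee_pos: [0.5128, 0.2635, 0.0959]
eef_rot: [0.171, 0.985, -0.0, 0.004]
ft_force: [0.4, -0.4, 1.0]
width: 0.0137
t 7.4 p [0.5128 0.2635 0.0959] yaw 160.3 tilt [ 0.007 -0.002] shift cm [-0.01  0.03  0.09] turn -0.082 F [ 0.4 -0.4  1. ] M [-0.08  0.02  0.15] w 0.0137 j [ 0.37  0.72 -1.25  1.72  0.73  1.25  0.17]
```

```bash
python3 -m jog '[[0,0,0,-0.05,1],[0,0,0,-0.05,1],[0,0,0,-0.05,1],[0,0,0,-0.05,1],[0,0,0,-0.05,1],[0,0,0,-0.05,1],[0,0,0,-0.05,1],[0,0,0,-0.05,1],[0,0,0,-0.05,1],[0,0,0,-0.05,1]]' 15
python3 -c "
from h import *
go(.513,.2637,.095,165)"
```

```text
time: 8.4
ee_pos: [0.5156, 0.2625, 0.0959]
eef_rot: [-0.066, 0.998, -0.001, 0.005]
ft_force: [0.6, 0.2, -1.3]
width: 0.0219
t 8.4 p [0.5156 0.2625 0.0959] yaw -172.5 tilt [ 0.01 -0.  ] shift cm [0.24 0.15 0.09] turn 0.393 F [ 0.6  0.2 -1.3] M [ 0.27 -0.24 -0.86] w 0.0219 j [ 0.4   0.79 -1.33  1.71  0.81  1.29  0.6 ]
```

The opening grew to 21.9 mm and the moment reached -0.86 N m, so the bar is against its end stop and the jaws have cocked on it. I'll open, realign to 165° and regrip.

```bash
python3 -m jog '[[0,0,0,0.05,0.5],[0,0,0,0.05,0.5],[0,0,0,0.1,0.5],[0,0,0,0.1,0.5],[0.2,0.1,0,0.08,0.5],[0,0,0,0,0.5],[0,0,0,0,0.5],[0,0,0,0,0.5],[0,0,0,0,0.5],[0,0,0,0,0.5]]' 15
python3 -c "
from h import *
go(.513,.2637,.095,165)"
```

```text
time: 9.4
ee_pos: [0.5148, 0.2633, 0.0953]
eef_rot: [0.14, 0.99, 0.001, 0.005]
ft_force: [-0.2, 0.4, -0.0]
width: 0.0435
t 9.4 p [0.5148 0.2633 0.0953] yaw 163.9 tilt [0.01 0.  ] shift cm [ 0.19 -0.01  0.03] turn -0.018 F [-0.2  0.4 -0. ] M [ 0.1  -0.13  0.05] w 0.0435 j [ 0.38  0.73 -1.26  1.72  0.74  1.25  0.23]
```

```bash
python3 -m jog '[[0.2,0,0,-0.02,0.5],[0,0,0,0,1],[0,0,0,0,1],[0,0,0,0,1],[0,0,0,0,1],[0,0,0,0,1],[0,0,0,0,1],[0,0,0,0,1],[0,0,0,0,1],[0,0,0,0,1]]' 15
python3 -c "
from h import *
go(.513,.2637,.095,165)"
python3 -m jog '[[0,0,0,-0.03,1],[0,0,0,-0.03,1],[0,0,0,0,1],[0,0,0,0,1],[0,0,0,0,1],[0,0,0,0,1],[0,0,0,0,1],[0,0,0,0,1],[0,0,0,0,1],[0,0,0,0,1]]' 15
python3 -c "
from h import *
go(.513,.2637,.095,165)"
```

```text
time: 10.4
ee_pos: [0.5126, 0.2634, 0.0951]
eef_rot: [0.129, 0.992, 0.0, 0.004]
ft_force: [-0.7, -0.9, 0.9]
width: 0.0148
t 10.4 p [0.5126 0.2634 0.0951] yaw 165.2 tilt [ 0.009 -0.001] shift cm [-0.03  0.04  0.02] turn 0.003 F [-0.7 -0.9  0.9] M [-0.05  0.01 -0.23] w 0.0148 j [ 0.38  0.73 -1.27  1.72  0.74  1.25  0.24]
time: 11.4
ee_pos: [0.5128, 0.2634, 0.0951]
eef_rot: [0.097, 0.995, 0.0, 0.004]
ft_force: [-1.1, -1.1, 0.6]
width: 0.0151
t 11.4 p [0.5128 0.2634 0.0951] yaw 168.9 tilt [ 0.009 -0.   ] shift cm [-0.01  0.04  0.02] turn 0.067 F [-1.1 -1.1  0.6] M [ 0.01 -0.   -0.41] w 0.0151 j [ 0.38  0.74 -1.28  1.72  0.75  1.26  0.3 ]
```

```bash
python3 -m jog '[[0,0,0,0.12,1],[0,0,0,0.14,1],[0,0,0,0.14,1],[0,0,0,0.14,1],[0,0,0,0.14,1],[0,0,0,0.14,1],[0,0,0,0.14,1],[0,0,0,0.14,1],[0,0,0,0.14,1],[0,0,0,0,1]]' 20
python3 -c "
from h import *
go(.513,.2637,.095,77)"
```

```text
time: 12.4
ee_pos: [0.513, 0.2635, 0.0952]
eef_rot: [0.673, 0.74, 0.003, 0.005]
ft_force: [1.3, 0.7, -0.6]
width: 0.0139
t 12.4 p [0.513  0.2635 0.0952] yaw 95.4 tilt [ 0.011 -0.001] shift cm [0.02 0.   0.02] turn 0.321 F [ 1.3  0.7 -0.6] M [-0.18 -0.06 -0.05] w 0.0139 j [ 0.26  0.58 -1.05  1.73  0.56  1.15 -0.86]
```

```bash
python3 -m jog '[[0,0,0,0.08,1],[0,0,0,0.08,1],[0,0,0,0.08,1],[0,0,0,0.07,1],[0,0,0,0.03,1],[0,0,0,0,1],[0,0,0,0,1],[0,0,0,0,1],[0,0,0,0,1],[0,0,0,0,1]]' 20
python3 -c "
from h import *
go(.513,.2637,.095,77)"
```

```text
time: 13.4
ee_pos: [0.5131, 0.2635, 0.0952]
eef_rot: [0.781, 0.624, 0.004, 0.005]
ft_force: [1.8, 0.1, 0.4]
width: 0.0138
t 13.4 p [0.5131 0.2635 0.0952] yaw 77.2 tilt [ 0.012 -0.002] shift cm [ 0.02 -0.01  0.02] turn 0.004 F [1.8 0.1 0.4] M [-0.24  0.18 -0.02] w 0.0138 j [ 0.22  0.55 -0.98  1.73  0.51  1.13 -1.14]
```

The moment is about zero, so the dial sits in a click. I release and rise.

```bash
python3 -m jog '[[0,0,0,0,0.5],[0,0,0,0,0.5],[0,0,0,0,0.5],[0,0,0,0,0.5],[0,0,-1,0,0.5],[0,0,-2,0,0.5],[0,0,-3,0,0.5],[0,0,-3,0,0.5],[0,0,-3,0,0.5],[0,0,-2,0,0.5]]'
python3 -m jog '[[0,0,0,0.14,1],[0,0,0,0.14,1],[0,0,0,0.14,1],[0,0,0,0.14,1],[-3.3,3.3,0,0,1],[-3.3,3.3,0,0,1],[-3.3,3.3,0,0,1],[-3.3,3.3,0,0,1],[0,0,0,0,1],[0,0,0,0,1]]'
python3 - <<'E'
from h import *
go(.516,-.050,.245,43)
s=snap('scene','s3.png');t=snap('top','t3.png')
A=cv2.resize(t['pixels'][165:235,150:230],None,fx=5,fy=5,interpolation=2)
B=cv2.resize(s['pixels'][245:315,325:405],None,fx=5,fy=5,interpolation=2)
cv2.imwrite('pics/c3.png',np.hstack([A,B])[:,:,::-1])
E
```

```text
time: 14.4
ee_pos: [0.5092, 0.2641, 0.2406]
eef_rot: [0.78, 0.626, 0.002, 0.003]
ft_force: [-0.3, -0.0, -1.2]
width: 0.0436
time: 15.4
ee_pos: [0.5051, 0.0782, 0.2517]
eef_rot: [0.926, 0.378, 0.009, 0.002]
ft_force: [-0.7, 0.5, 0.3]
width: 0.0008
t 15.4 p [0.5051 0.0782 0.2517] yaw 44.4 tilt [0.018 0.004] shift cm [-8.21  9.91  0.65] turn 0.025 F [-0.7  0.5  0.3] M [ 0.02 -0.01 -0.01] w 0.0008 j [ 0.64  0.16 -0.95  1.72  0.13  1.31 -1.14]
```

View pics/c3.png

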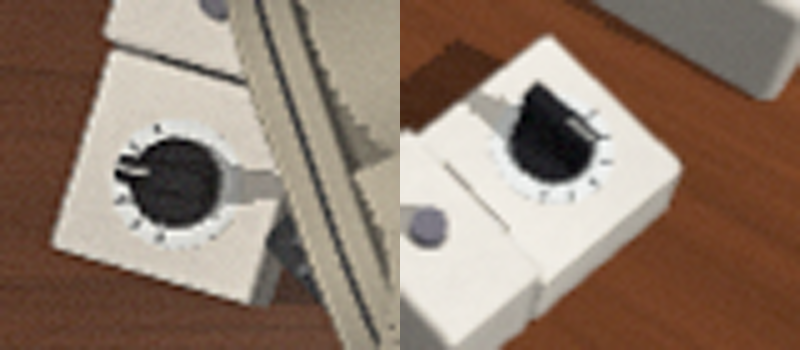

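The top crop shows the line now at about (120..148, 172), one tick further clockwise than before. I'll check its angle.

```bash
python3 - <<'E'
from h import *
t=snap('top');s=snap('scene')
k=lambda x,y,z:at(t,(x+.5)/5-.5+150,(y+.5)/5-.5+165,z)
m=lambda x,y,z:at(s,(x-400+.5)/5-.5+325,(y+.5)/5-.5+245,z)
a=np.array([.5128,.2636])
for f,p,q in [(k,(120,171),(149,172)),(m,(570,121),(597,139))]:
    P,Q=f(*p,.104)[:2],f(*q,.104)[:2];d=P-Q if f is k else Q-P
    print(P,Q,'line',np.degrees(np.arctan2(d[1],d[0])),'outer from axis',np.degrees(np.arctan2(*((P if f is k else Q)-a)[::-1])))
# holder angles from original top image already taken; now measure again
E
python3 -m jog '[[-2,2.4,0,0.025,1],[-2,2.4,0,0,1],[-2,2.4,0.3,0,1],[-2,2.4,0.3,0,1],[0,0,0,0,1],[0,0,0,0,1],[0,0,0,0,1],[0,0,0,0,1],[0,0,0,0,1],[0,0,0,0,1]]'
python3 - <<'E'
from h import *
go(.516,-.050,.11,43)
s=snap('scene','s4.png');snap('top','t4.png')
u,v=px(s,[.516,-.05,.09]);print(u,v)
B=s['pixels'][170:290,160:300].copy()
B=cv2.resize(B,None,fx=5,fy=5,interpolation=2);x,y=(np.array([u-160,v-170])*5).astype(int);cv2.drawMarker(B,(int(x),int(y)),(255,0,0),0,20,2)
cv2.imwrite('pics/c4.png',B[:,:,::-1])
E
```

```text
[0.51595815 0.2819545 ] [0.51527917 0.26739746] line 87.32947885077675 outer from axis 80.23703960866874
[0.51405553 0.27051175] [0.51538528 0.28765843] line 85.56548579644898 outer from axis 83.86661311960121
time: 16.6
ee_pos: [0.5152, -0.0337, 0.245]
eef_rot: [0.925, 0.379, 0.01, -0.001]
ft_force: [-0.1, 0.4, -0.2]
width: 0.0005
t 16.6 p [ 0.5152 -0.0337  0.245 ] yaw 44.6 tilt [0.018 0.01 ] shift cm [-1.35  1.14 13.48] turn 0.028 F [-0.1  0.4 -0.2] M [-0.04 -0.    0.04] w 0.0005 j [ 0.78  0.16 -0.87  1.72  0.12  1.3  -0.9 ]
261.88698393050356 216.62985649924772
```

View pics/c4.png

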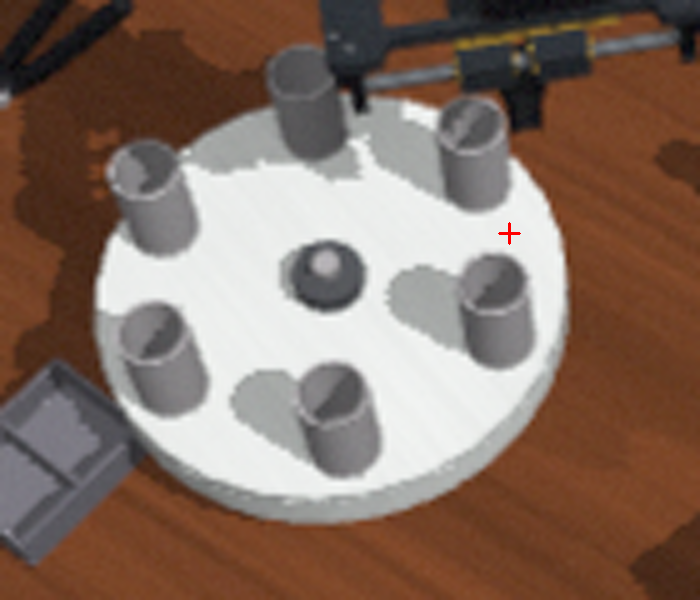

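The scene crop shows the planned entry point midway between the two holders at (475,150) and (497,310) on the near side. Pushing the upper one upward in the image is anticlockwise. Relative to the axis, the dial line has moved by about -30° in both views, one click on from 1.0, so it reads about 1.5. Going down.

```bash
python3 -m jog '[[-1.3,1.1,0,0.02,1],[0,0,2,0,1],[0,0,2,0,1],[0,0,2,0,1],[0,0,2,0,1],[0,0,0,0,1],[0,0,0,0,1],[0,0,0,0,1],[0,0,0,0,1],[0,0,0,0,1]]'
python3 -c "
from h import *
go(.516,-.050,.11,43)"
```

```text
time: 17.7
ee_pos: [0.5162, -0.0599, 0.1657]
eef_rot: [0.931, 0.364, 0.012, 0.001]
ft_force: [0.2, -0.7, 0.5]
width: 0.0005
t 17.7 p [ 0.5162 -0.0599  0.1657] yaw 42.7 tilt [0.022 0.006] shift cm [ 0.54 -0.8   5.57] turn -0.005 F [ 0.2 -0.7  0.5] M [-0.01 -0.03  0.01] w 0.0005 j [ 0.78  0.24 -0.83  1.82  0.19  1.14 -0.94]
```

```bash
python3 -m jog '[[0.5,-0.8,0.5,0,1],[0,0,1.3,0,1],[0,0,1.3,0,1],[0,0,1.3,0,1],[0,0,1,0,1],[0,0,0,0,1],[0,0,0,0,1],[0,0,0,0,1],[0,0,0,0,1],[0,0,0,0,1]]'
python3 - <<'E'
from h import *
go(.516,-.050,.11,43)
s=r.read_state();p=s['ee_pos'];d=np.array(p[:2])-[.591,-.1305];print('rad',np.hypot(*d),'ang',np.degrees(np.arctan2(d[1],d[0])))
E
```

```text
time: 18.7
ee_pos: [0.5157, -0.0491, 0.1071]
eef_rot: [0.931, 0.364, 0.012, 0.001]
ft_force: [-0.4, 0.3, -0.3]
width: 0.0007
t 18.7 p [ 0.5157 -0.0491  0.1071] yaw 42.7 tilt [0.023 0.006] shift cm [-0.04  0.09 -0.29] turn -0.005 F [-0.4  0.3 -0.3] M [-0.   -0.04 -0.02] w 0.0007 j [ 0.73  0.32 -0.82  1.88  0.26  1.03 -1.02]
rad 0.11092729350648169 ang 132.75528983583706
```

```bash
cat > st.py <<'E'
from h import *
s=r.read_state();p=np.array(s['ee_pos']);d=p[:2]-[.591,-.1305];a=np.arctan2(d[1],d[0])
F=np.array(s['ft_force']);tg=np.array([-np.sin(a),np.cos(a)])
print('rad',np.hypot(*d).round(4),'ang',np.degrees(a).round(1),'Ftang',(F[:2]@tg).round(1),'Frad',(F[:2]@d/np.hypot(*d)).round(1),'F',F.round(1))
go(*p,np.degrees(a)-90)
E
python3 -m jog '[[-0.4,0,0,-0.036,1],[-0.4,0,0,-0.036,1],[-0.4,0,0,-0.036,1],[-0.4,0,0,-0.036,1],[-0.3,0,0,-0.027,1],[-0.2,0,0,-0.018,1],[-0.2,0,0,-0.018,1],[-0.2,0,0,-0.018,1],[-0.2,0,0,-0.018,1],[0,0,0,0,1]]'
python3 st.py
```

```text
time: 19.7
ee_pos: [0.4992, -0.0705, 0.1094]
eef_rot: [0.877, 0.479, 0.013, 0.005]
ft_force: [-0.2, -0.2, -0.5]
width: 0.0002
rad 0.1097 ang 146.8 Ftang 0.3 Frad 0.1 F [-0.2 -0.2 -0.5]
t 19.7 p [ 0.4992 -0.0705  0.1094] yaw 57.3 tilt [0.028 0.004] shift cm [0. 0. 0.] turn 0.008 F [-0.2 -0.2 -0.5] M [-0.01  0.01  0.03] w 0.0002 j [ 0.83  0.28 -0.86  1.92  0.25  1.02 -0.71]
```

```bash
python3 -m jog '[[-0.2,0,0,-0.018,1],[-0.2,0,0,-0.018,1],[-0.2,0,0,-0.018,1],[-0.2,0,0,-0.018,1],[-0.2,0,0,-0.018,1],[-0.2,0,0,-0.018,1],[-0.2,0,0,-0.018,1],[-0.2,0,0,-0.018,1],[-0.2,0,0,-0.018,1],[-0.2,0,0,-0.018,1]]'
python3 st.py
```

```text
time: 20.7
ee_pos: [0.4898, -0.087, 0.1093]
eef_rot: [0.826, 0.564, 0.014, 0.005]
ft_force: [-0.8, 2.8, 1.0]
width: 0.0004
rad 0.1101 ang 156.7 Ftang -2.3 Frad 1.8 F [-0.8  2.8  1. ]
t 20.7 p [ 0.4898 -0.087   0.1093] yaw 68.7 tilt [0.029 0.007] shift cm [0. 0. 0.] turn 0.034 F [-0.8  2.8  1. ] M [ 0.66 -0.02  0.02] w 0.0004 j [ 0.9   0.28 -0.89  1.93  0.24  1.02 -0.47]
```

```bash
python3 -m jog '[[-0.15,0,0,-0.012,1],[-0.15,0,0,-0.012,1],[-0.15,0,0,-0.012,1],[-0.15,0,0,-0.012,1],[-0.15,0,0,-0.012,1],[-0.15,0,0,-0.012,1],[-0.15,0,0,-0.012,1],[-0.15,0,0,-0.012,1],[-0.15,0,0,-0.012,1],[-0.15,0,0,-0.012,1]]'
python3 st.py
```

```text
time: 21.7
ee_pos: [0.4845, -0.1027, 0.1091]
eef_rot: [0.787, 0.617, 0.013, 0.006]
ft_force: [0.4, 3.2, 2.0]
width: 0.0006
rad 0.11 ang 165.4 Ftang -3.2 Frad 0.4 F [0.4 3.2 2. ]
t 21.7 p [ 0.4845 -0.1027  0.1091] yaw 76.1 tilt [0.028 0.007] shift cm [0. 0. 0.] turn 0.013 F [0.4 3.2 2. ] M [0.53 0.01 0.05] w 0.0006 j [ 0.94  0.28 -0.91  1.94  0.24  1.02 -0.31]
```

```bash
python3 -m jog '[[-0.15,0,0,-0.013,1],[-0.15,0,0,-0.013,1],[-0.15,0,0,-0.013,1],[-0.15,0,0,-0.013,1],[-0.15,0,0,-0.013,1],[-0.15,0,0,-0.013,1],[0,0,0,0,1],[0,0,0,0,1],[0,0,0,0,1],[0,0,0,0,1]]'
python3 st.py
```

```text
time: 22.7
ee_pos: [0.4824, -0.1134, 0.1089]
eef_rot: [0.76, 0.649, 0.013, 0.007]
ft_force: [-0.3, 2.3, 0.9]
width: 0.0003
rad 0.1099 ang 171.1 Ftang -2.2 Frad 0.6 F [-0.3  2.3  0.9]
t 22.7 p [ 0.4824 -0.1134  0.1089] yaw 81.0 tilt [0.028 0.006] shift cm [0. 0. 0.] turn -0.002 F [-0.3  2.3  0.9] M [0.28 0.   0.02] w 0.0003 j [ 0.97  0.28 -0.91  1.94  0.25  1.02 -0.21]
```

```bash
python3 -m jog '[[-0.15,0,0,-0.013,1],[-0.15,0,0,-0.013,1],[-0.15,0,0,-0.013,1],[-0.15,0,0,-0.013,1],[0,0,0,0,1],[0,0,0,0,1],[0,0,0,0,1],[0,0,0,0,1],[0,0,0,0,1],[0,0,0,0,1]]'
python3 st.py
python3 - <<'E'
from h import *
t=snap('top','t5.png');s=snap('scene','s5.png')
A=cv2.resize(t['pixels'][100:240,270:410],None,fx=2.8,fy=2.8,interpolation=2)
B=cv2.resize(s['pixels'][165:305,160:300],None,fx=2.8,fy=2.8,interpolation=2)
cv2.imwrite('pics/c5.png',np.hstack([A,B])[:,:,::-1])
E
```

```text
time: 23.7
ee_pos: [0.4811, -0.1212, 0.1085]
eef_rot: [0.742, 0.67, 0.012, 0.008]
ft_force: [0.2, -0.6, -0.6]
width: 0.0002
rad 0.1103 ang 175.1 Ftang 0.5 Frad -0.3 F [ 0.2 -0.6 -0.6]
t 23.7 p [ 0.4811 -0.1212  0.1085] yaw 84.2 tilt [0.028 0.004] shift cm [0. 0. 0.] turn -0.017 F [ 0.2 -0.6 -0.6] M [-0.04 -0.06  0.  ] w 0.0002 j [ 0.99  0.28 -0.92  1.94  0.26  1.02 -0.14]
```

View pics/c5.png

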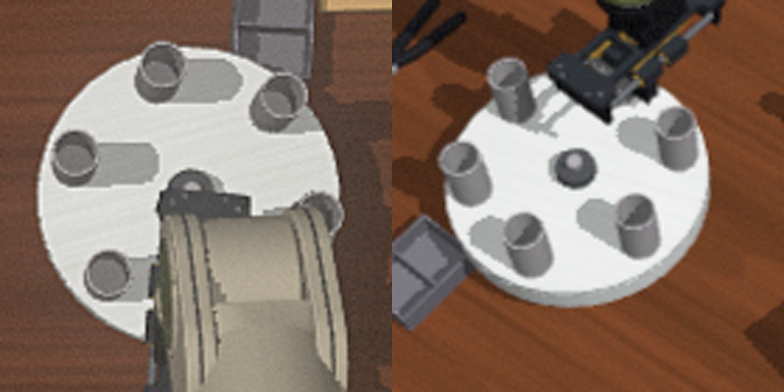

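The force dropped to about 0, which suggests the plate has snapped ahead. In the top crop the rim centres are at about (162,65), (280,97), (75,152) and (107,273). I'll measure the angle, then nudge to confirm it is held.

```bash
cat >> h.py <<'E'
def holders(c,pts):
    P=np.array([.591,-.1305])
    for u,v in pts:
        q=at(c,u,v,.13)[:2]-P; print(np.hypot(*q).round(4),(np.degrees(np.arctan2(q[1],q[0]))%360).round(1),end='; ')
    print()
E
python3 - <<'E'
from h import *
t=snap('top')
holders(t,[(x/2.8+270,y/2.8+100) for x,y in [(162,60),(282,95),(74,150),(107,272)]])
holders(t,[(308,136),(350,125),(382,157),(371,200),(327,209),(297,177)])
E
python3 -m jog '[[-0.1,0,0,-0.009,1],[-0.1,0,0,-0.009,1],[-0.1,0,0,-0.009,1],[0,0,0,0,1],[0,0,0,0,1],[0,0,0,0,1],[0,0,0,0,1],[0,0,0,0,1],[0,0,0,0,1],[0,0,0,0,1]]'
python3 st.py
```

```text
0.1127 13.1; 0.1104 314.2; 0.1086 73.7; 0.1093 135.2; 
0.1054 45.5; 0.1041 343.9; 0.1071 280.3; 0.1148 221.2; 0.1117 163.5; 0.1073 104.9; 
time: 24.85
ee_pos: [0.4808, -0.1243, 0.1085]
eef_rot: [0.732, 0.681, 0.012, 0.008]
ft_force: [0.0, -0.6, -0.4]
width: 0.0006
rad 0.1104 ang 176.8 Ftang 0.6 Frad -0.1 F [ 0.  -0.6 -0.4]
t 24.85 p [ 0.4808 -0.1243  0.1085] yaw 85.9 tilt [0.028 0.005] shift cm [0. 0. 0.] turn -0.016 F [ 0.  -0.6 -0.4] M [-0.1   0.01  0.01] w 0.0006 j [ 1.    0.29 -0.92  1.93  0.26  1.02 -0.11]
```

```bash
python3 -m jog '[[-0.1,0,0,-0.009,1],[-0.1,0,0,-0.009,1],[-0.1,0,0,-0.009,1],[0,0,0,0,1],[0,0,0,0,1],[0,0,0,0,1],[0,0,0,0,1],[0,0,0,0,1],[0,0,0,0,1],[0,0,0,0,1]]'
python3 st.py
```

```text
time: 25.85
ee_pos: [0.4806, -0.1276, 0.1085]
eef_rot: [0.722, 0.692, 0.012, 0.008]
ft_force: [-1.0, 1.1, -0.5]
width: 0.0003
rad 0.1104 ang 178.5 Ftang -1.1 Frad 1.0 F [-1.   1.1 -0.5]
t 25.85 p [ 0.4806 -0.1276  0.1085] yaw 87.5 tilt [0.028 0.005] shift cm [0. 0. 0.] turn -0.016 F [-1.   1.1 -0.5] M [-0.04 -0.04  0.03] w 0.0003 j [ 1.01  0.29 -0.92  1.93  0.26  1.02 -0.07]
```

```bash
python3 -m jog '[[-0.1,0,0,-0.009,1],[-0.1,0,0,-0.009,1],[0,0,0,0,1],[0,0,0,0,1],[0,0,0,0,1],[0,0,0,0,1],[0,0,0,0,1],[0,0,0,0,1],[0,0,0,0,1],[0,0,0,0,1]]'
python3 st.py
```

```text
time: 26.85
ee_pos: [0.4805, -0.1289, 0.1084]
eef_rot: [0.715, 0.699, 0.012, 0.008]
ft_force: [-0.9, 0.4, 0.1]
width: 0.0001
rad 0.1106 ang 179.2 Ftang -0.4 Frad 0.9 F [-0.9  0.4  0.1]
t 26.85 p [ 0.4805 -0.1289  0.1084] yaw 88.7 tilt [0.027 0.005] shift cm [0. 0. 0.] turn -0.008 F [-0.9  0.4  0.1] M [ 0.2  -0.06 -0.04] w 0.0001 j [ 1.01  0.29 -0.93  1.93  0.26  1.02 -0.05]
```

```bash
python3 -m jog '[[0,0,0,0,1],[0,0,0,0,1],[0,0,0,0,1],[0,0,0,0,1],[0,0,0,0,1],[0,0,0,0,1],[-0.1,0,0,-0.009,1],[-0.1,0,0,-0.009,1],[-0.1,0,0,-0.009,1],[-0.1,0,0,-0.009,1]]'
python3 st.py
```

```text
time: 27.85
ee_pos: [0.4801, -0.1296, 0.1084]
eef_rot: [0.7, 0.714, 0.012, 0.006]
ft_force: [-1.7, 4.4, 2.8]
width: 0.0002
rad 0.1109 ang 179.5 Ftang -4.4 Frad 1.7 F [-1.7  4.4  2.8]
t 27.85 p [ 0.4801 -0.1296  0.1084] yaw 91.1 tilt [0.026 0.009] shift cm [0. 0. 0.] turn 0.028 F [-1.7  4.4  2.8] M [0.99 0.35 0.05] w 0.0002 j [ 1.02  0.29 -0.93  1.93  0.26  1.02 -0.01]
```

The tool moved only 0.7 mm of the 4 mm commanded, at 4.4 N, while free drag moved readily. The plate is held in its stop. I back off and rise.

```bash
python3 -m jog '[[0.5,0,0,0,1],[0.5,0,0,0,1],[0.5,0,0,0,1],[0,0,-2,0,1],[0,0,-3,0,1],[0,0,-3,0,1],[0,0,-3,0,1],[0,0,-3,0,1],[0,0,0,0,1],[0,0,0,0,1]]'
python3 -m jog '[[-1,-3,0,0,1],[-1,-3,0,0,1],[-1,-3,0,0,1],[-4,-1,0,0,1],[-4,0,0,0,1],[-4,0,0,0,1],[-4,0,0,0,1],[-4,0,0,0,1],[-4,0,0,0,1],[0,0,0,0,1]]'
python3 - <<'E'
from h import *
go(.25,-.5,.25)
t=snap('top','t6.png');snap('scene','s6.png')
A=cv2.resize(t['pixels'][100:250,130:420],None,fx=2.7,fy=2.7,interpolation=2)
cv2.imwrite('pics/c6.png',A[:,:,::-1])
E
```

```text
time: 28.85
ee_pos: [0.4754, -0.1134, 0.2531]
eef_rot: [0.7, 0.714, 0.011, 0.006]
ft_force: [-0.4, 0.2, -0.0]
width: 0.0006
time: 29.85
ee_pos: [0.3744, -0.3928, 0.2381]
eef_rot: [0.699, 0.715, 0.009, 0.002]
ft_force: [-0.3, 0.3, 0.2]
width: 0.0005
t 29.85 p [ 0.3744 -0.3928  0.2381] yaw 91.3 tilt [0.015 0.009] shift cm [-10.42 -12.65  -1.48] turn None F [-0.3  0.3  0.2] M [ 0.01 -0.01 -0.03] w 0.0005 j [ 1.36  0.22 -0.72  1.66  0.13  1.31  0.65]
```

View pics/c6.png

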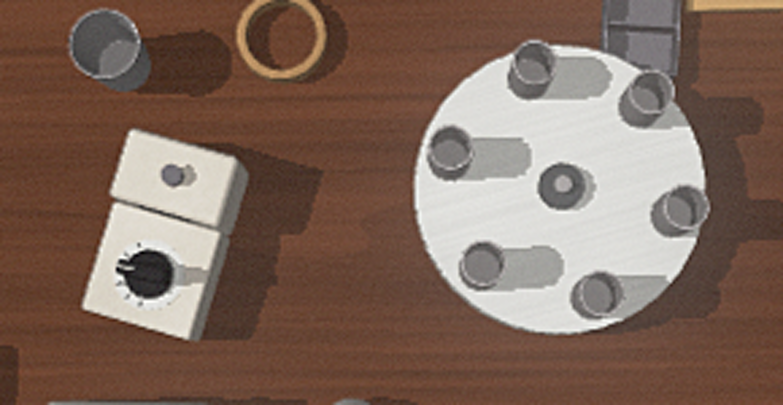

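View pics/s6.png

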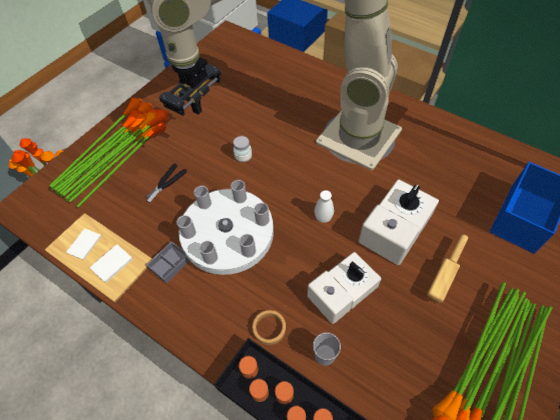

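The bench is undisturbed, the arm is clear, and the six holders are visible. One last numeric check on the dial line against the ticks, the holder angles, and anything that shifted.

Run:
```python
from h import *
t=snap('top')
holders(t,[(x/2.7+130,y/2.7+100) for x,y in [(534,58),(652,92),(686,207),(598,290),(482,263),(450,148)]])
a=np.array([.5128,.2636])
for f in ['top.png','t6.png']:
    g=cv2.cvtColor(cv2.imread('pics/'+f),cv2.COLOR_BGR2GRAY)
    best=[]
    for ang in range(40,150,1):
        d=np.array([np.cos(np.radians(ang)),np.sin(np.radians(ang))])
        uv=np.array([px(t,[*(a+d*q),.104]) for q in np.linspace(.008,.019,8)],np.float32)
        best.append(cv2.remap(g,uv[:,:1],uv[:,1:],1).mean())
    b=np.array(best);w=np.clip(b-b.min()-.6*(b.max()-b.min()),0,None);i=b.argmax();sl=slice(max(i-12,0),i+13)
    print(f,'peak',40+i,'centroid',(np.arange(40,150)[sl]*w[sl]).sum()/w[sl].sum(),b[::5].astype(int))
A=cv2.imread('pics/scene.png').astype(int);B=cv2.imread('pics/s6.png').astype(int)
D=(np.abs(A-B).max(2)>60).astype(np.uint8);n,l,st,c=cv2.connectedComponentsWithStats(D)
print([(st[i,:4].tolist(),int(st[i,4])) for i in range(1,n) if st[i,4]>12])
```

```text
0.1126 13.2; 0.1115 313.4; 0.1129 254.9; 0.1075 195.0; 0.1092 135.7; 0.1073 75.2; 
top.png peak 105 centroid 104.31992574257426 [103 125 130 133 138 139 135 103  65  62  65  97 135 160 121  62  41  38
  46  59  70  66]
t6.png peak 74 centroid 73.85780642164548 [100 111  91  65  70  96 137 154 117  70  34  56  77 104 112 108  95  88
  83  78  79  75]
[([159, 0, 20, 14], 177), ([211, 0, 10, 5], 29), ([331, 0, 13, 11], 92), ([366, 4, 21, 15], 79), ([180, 9, 9, 7], 32), ([141, 14, 68, 101], 2560), ([349, 14, 14, 4], 24), ([335, 17, 10, 7], 37), ([380, 25, 3, 17], 23), ([382, 26, 5, 4], 14), ([392, 55, 5, 15], 36), ([198, 57, 9, 6], 27), ([373, 69, 10, 5], 14), ([372, 75, 16, 11], 46), ([208, 78, 9, 8], 22), ([347, 79, 17, 13], 40), ([371, 80, 9, 8], 13), ([124, 98, 17, 17], 132), ([128, 103, 41, 39], 624), ([60, 125, 32, 18], 278), ([54, 129, 8, 7], 21), ([136, 132, 6, 7], 13), ([210, 179, 18, 23], 205), ([229, 180, 17, 22], 206), ([221, 184, 7, 6], 20), ([176, 186, 35, 50], 742), ([240, 189, 22, 22], 228), ([240, 203, 29, 22], 303), ([226, 223, 41, 35], 788), ([179, 233, 22, 19], 181), ([193, 241, 24, 23], 264), ([214, 243, 22, 23], 342), ([350, 261, 8, 5], 18), ([336, 266, 7, 5], 14), ([358, 266, 8, 7], 29)]
```

```bash
python3 -c "
from bench import r
print(r.close_job())"
```

```text
the job is handed in; nothing more can be done
None
```

I set the dial to its third click and left the carousel resting in its next stop, then handed the job in at about 30 s with the arm clear. The hand-in gives no verdict, so this rests on my own checks.

- **Dial:** I turned the smaller unit's dial anticlockwise until it hit the end stop. The moment rose to 0.86 N m and the jaws slipped to an angle on the bar, so I opened, realigned and regripped. I then turned it clockwise to the third click and released it with almost no load. The line ended 30° past where it started at the third tick (1.0), and one click is 28.6°, so it reads the fourth tick (1.5). A rougher reading of the line itself came out 6 to 8° off that tick. Part of that is a bias also seen at the start, because the line is only about 5 pixels long.
- **Carousel:** I pushed it about 31° anticlockwise (about 0.55 rad). The push force fell to zero as it snapped ahead. A test push of 4.4 N then moved the tool only 0.7 mm of the 4 mm commanded. After I backed off, all six holders lay close to 60° apart at the same angle as when it snapped in.
- **Other things:** Comparing the first and last pictures, the differences were only the arm and its shadow, the carousel and the dial. Some of these were around the carrots, where the arm was parked and cast its shadow. No bystander appears to have moved.

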